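Fetch the tub from behind the topping jars and weigh it

TASK

Move the three tall topping jars off the front of the low shelf and stand them upright on the steel tray; only then fetch the low tub from behind them and set it in the middle of the kitchen scale's plate. When the tub is on the scale, put every tall jar back upright on the very spot on the shelf where it stood at the start. Set everything down gently, dropping nothing, and leave the mug, the bowl and the spoon alone.

Things in the scene. Friction and masses are not known exactly. Their poses are not given: they have to be found in the camera images.
- square_jar_c (a point): Tall square jar, white with a black round screw lid: body 52 x 52 mm, 88 mm high, then a lid 44 mm across; 102 mm high in all, about 0.3 kg. This point is its centre, 51 mm above its underside; z up, x and y square to its sides. At the start its sides are parallel to the shelf's.
- round_jar_c (a point): Tall thick round jar, white with a black screw lid: body 52 mm across, 90 mm high, then a lid 47 mm across; 104 mm high in all, about 0.3 kg. This point is its centre, 52 mm above its underside; z up.
- slim_jar_c (a point): Tall slim round jar, white with a black screw lid: body 42 mm across, 94 mm high, then a lid 35 mm across; 108 mm high in all, about 0.25 kg. This point is its centre, 54 mm above its underside; z up.
- tub_c (a point): Low round tub, white with a flat black lid: 54 mm across (lid 53), 48 mm high in all, about 0.2 kg. It stands on the shelf behind the row of tall jars, 7 to 28 mm clear of the nearest, too crowded for a gripper until they are gone. This point is its centre, 24 mm above its underside; z up.
- shelf: Low fixed aluminium step shelf, 190 (x, front to back) x 260 mm (y), flat top 30 mm above the table, back (+x) lip 20 mm higher. Origin: centre of its underside; front, -x, to the robot. Flush dark discs, 66 mm across, mark the tall jars' places: x = -35 mm, y = -88, 0, +88 mm; each jar starts centred on one, which one varies. Tub: at x = +25 to +29 mm, y = -45 to +45 mm.
- tray: Fixed shallow open steel tray, 150 mm (its x) by 260 mm (its y), empty at the start; walls 4 mm thick, rim 18 mm above the table, inner floor 4 mm above the table. Origin: centre of its underside. The three tall jars fit in it side by side along its y, 88 mm apart.
- scale: Fixed white kitchen scale, 200 mm (its x) by 150 mm (its y), with a dark blank display at its front (-x). Its square dark steel weighing plate is 130 x 130 mm, flat, its top 32 mm above the table; the plate does not move. Origin: on the table, right under the plate's centre.
- mug: White mug, 76 mm across, 90 mm high, stands beyond the work; not to be disturbed. Origin: centre of its underside.
- bowl: Steel bowl, 130 mm across, 55 mm high, stands beyond the work; not to be disturbed. Origin: centre of its underside.
- spoon: Wooden spoon 200 mm long, lying crosswise beyond the work; not to be disturbed. Origin: underside, near the middle of its length; handle to its -x.
Things that resemble listed ones, but are neither listed nor needed, are in the scene too. What is meant by the scale is not blue or green, and is the larger of those in its own colour.

How it is judged:
By the outcome, as a careful person would: the job done as asked, in the order asked, and still so for the second after the job is handed in, with the robot touching nothing.
It also fails if it takes over 144 s, if anything falls off the work surface, if the arm or the gripper's body presses on something with over 40 N, if the wrist force passes 120 N, or if a joint passes its speed limit or range.

ROBOT

A 7-joint arm with a two-finger parallel gripper is mounted at the origin on the work surface. World frame = base frame: x ahead of the robot, y to its left, z up, the work surface at z = 0. Lengths are in m, angles in degrees, forces in N, time in s.
With the tool pointing down it reaches from about 0.425 to 0.875 m from the base axis. Payload 4.7 kg.
Tool frame: the origin (TCP) lies on the centre line of the jaws, within the pads' length; the fingertips stand 8 mm ahead of it and the grasp point (between the pads) lies 11 mm behind it; z points along the fingers, y is the direction in which the jaws open and shut (so a half turn about z gives the same grasp; the last joint's range is limited). The gripper opens to 87 mm and grips with 3 to 60 N. Pads are 19 mm wide; open, the fingers measure 117 mm over their backs; the gripper's body (75 mm by 190 mm) begins 51 mm behind the grasp point.
Start: joints at [66.354, 18.392, -4.016, 83.108, 1.295, 78.541, -3.26], TCP at [0.269, -0.592, 0.2] pointing down, gripper open.
Joint ranges: [-163.93, 163.93], [-17.29, 119.83], [-79.2, 71.16], [3.27, 140.29], [-89.18, 269.18], [5.43, 117.66], [-154.24, 154.24]. Speed limits (degrees/s): [147.25, 147.25, 180, 180, 180, 180, 180].

INTERFACE

Orientations are given as [roll, pitch, yaw] about the fixed x, y, z axes, in that order (R = Rz(yaw) Ry(pitch) Rx(roll)).
In Python, from cell import env gives the robot as it stands. The module is installed in compiled form; this text tells all that it offers.
- The arm moves only by the tool move_arm, never from a script. Its argument "steps" is a list of rows, each a list of 2 entries, a list of its own where there are three numbers: the shift along the tool's x, y, z in m, then the turn about the tool's z in rad. A call has 1 to 20 rows; each row is the pose to reach, as a shift and turn from the pose commanded when the call began, along the tool's axes at that moment; what a row does not reach only later rows make up. A row lasts 1/8 s, in which the tool goes at most 62.5 mm and 10.7 degrees, less where a joint would pass 70% of its speed; a pose out of reach is approached as far as the arm can. A call with a gripper value outside its range is refused whole. "hand" is the closure, from -1 (fully open) to 1 (shut), set as the call begins (left out, the last holds). The fingers move at their own pace and stop on an object; "squeeze" is the grip in N (left out, the last holds). Time passes only in rows, so rows that repeat a pose let the fingers close. It gives the time, the measured TCP pose, the force and the opening at its end, in the units of the state.
- env.get_obs(): the state, without advancing time (a new reading comes with each control period).
- env.read_camera(name): name is "scene" or "top"; returns (picture, depth): 480x640x3 uint8, red, green, blue; 480x640 float32, m along the optical axis (not along the pixel's ray), 0 where there is no reading.
- env.calibration(name): a dict with "intrinsics" (3x3 intrinsics, pixels), "D" ([k1, k2, p1, p2, k3] as OpenCV has them; the pictures are not rectified), "position" and "orientation" of the camera in the world. Camera axes: x right, y up, looking along -z (the intrinsics and any distortion apply to the point x, -y, -z); pixel columns grow to the right and rows downward; lengths in m; the calibration is good to about 2 mm. A picture is of the moment at which its call begins. calibration takes no time and is no camera call.
- env.sign_off(): hands the job in, once; it reports no verdict.
Trained networks look in the newest picture that a camera, given by its name, has taken for a name from the list of things; names that differ only in an ending like _2 or _b are one class to them, and where a whole thing is asked for, a point or a joint stands for the part that bears it (a point fixed in the world has none). Each returns a list of dicts, best first, with "conf" (0 to 1); they miss things now and then, are a little off and sometimes report something else, mostly with a low value. They report only what shows in the picture. A call takes as long as a camera call. They do not tell look-alikes from the thing itself.
- env.cut_out(camera, query): "region" (480x640 bool, what is visible of it) and "uv" ([column, row] in pixels, amid what is visible of it).
The state is a dict: "time_s": time; "qpos": joint angles; "joint_velocities": joint speeds; "effort": joint torques, N m; "tool_pos": TCP position; "tool_rot": TCP orientation; "force": force on the tool from outside, world axes, zero at the start; "wrist_torque": the same for the moment, N m; "grip_width": finger opening in m.
Only numpy, scipy, OpenCV 4.12 (cv2) and the standard library are available. Lean on these libraries where they do the work, as an engineer would, in place of code of your own. Each camera call takes 0.05 s, during which the arm holds its last target. There are 200 camera calls.

## Working session

There is one attempt and no reset: what is moved stays moved. The work goes in short steps, Python scripts to look and compute and a tool call to move; the robot and the scene stay as the last step left them, time stands still between calls to the robot, and variables do not carry over. Pictures are saved under pics/ and viewed, about 12 in all and at most 16, crops included, and the job is handed in when it is done.

Besides the shell and the picture viewer there is one more tool, called after "Request:" by a JSON object that holds its "method" and its "body", one argument or row to a line. move_arm: Moves the arm, as the interface text tells. Its arguments: {"type":"object","properties":{"steps":{"type":"array"},"hand":{"type":"number"},"squeeze":{"type":"number"}},"required":["steps"]}

```bash
mkdir -p pics
cat > h.py <<'E'
import numpy as np, cv2
from cell import env
from scipy.spatial.transform import Rotation as R
def rot(o):
    o=np.array(o,float)
    if o.shape==(3,3): return o
    if o.shape==(4,): return R.from_quat(o).as_matrix()
    return R.from_euler('xyz',o,degrees=True).as_matrix()
def world(name,depth):
    c=env.calibration(name);K=np.array(c['intrinsics']);D=np.array(c['D'],float)
    v,u=np.mgrid[0:480,0:640]
    p=cv2.undistortPoints(np.stack([u,v],-1).reshape(-1,1,2).astype(float),K,D).reshape(480,640,2)
    P=np.stack([p[...,0]*depth,-p[...,1]*depth,-depth],-1)
    W=P@rot(c['orientation']).T+np.array(c['position'])
    W[depth<=0]=np.nan
    return W
def save(img,n): cv2.imwrite('pics/'+n,img[...,::-1])
E
python3 - <<'E'
from h import *
np.set_printoptions(precision=4,suppress=True)
print(env.get_obs())
for n in('scene','top'):
    im,d=env.read_camera(n);save(im,n+'0.png');W=world(n,d);print(n,env.calibration(n))
    for q in['square_jar_c','round_jar_c','slim_jar_c','tub_c','shelf','tray','scale','mug','bowl','spoon']:
        for r in env.cut_out(n,q):
            P=W[r['region']];P=P[~np.isnan(P[:,0])]
            if len(P)==0: print(q,r['conf'],r['uv'],'nodepth');continue
            zt=np.percentile(P[:,2],95);T=P[P[:,2]>zt-.008]
            print(q,round(r['conf'],2),np.round(r['uv']),len(P),'ztop',round(zt,4),'topmid',(T.min(0)+T.max(0))[:2]/2,'ext',(T.max(0)-T.min(0))[:2])
E
```

```text
{'time_s': 0.0, 'qpos': array([66.3533, 18.44  , -4.0139, 83.1769,  1.2946, 78.5411, -3.2568]), 'joint_velocities': array([-0.0889,  0.0498, -0.0509, -0.0596,  0.1121,  0.0949,  0.0641]), 'effort': array([ -0.0005, -49.1297,  -0.4042, -31.2532,  -0.064 ,   0.0437,
         0.0002]), 'tool_pos': array([ 0.2688, -0.5912,  0.1985]), 'tool_rot': array([-179.8872,    0.006 ,   24.4581]), 'force': array([-1.3053,  0.5225,  0.2914]), 'wrist_torque': array([0.0023, 0.0069, 0.005 ]), 'grip_width': 0.08680935211372061}
scene {'intrinsics': array([[497.4438,   0.    , 324.1609],
       [  0.    , 497.4438, 241.4041],
       [  0.    ,   0.    ,   1.    ]]), 'D': array([-0.136,  0.   ,  0.   ,  0.   ,  0.   ]), 'position': array([1.2141, 0.1324, 0.9834]), 'orientation': array([38.4974,  0.0798, 94.0026])}
square_jar_c 0.59 [258. 228.] 1029 ztop 0.133 topmid [ 0.4712 -0.0827] ext [0.0454 0.0421]
round_jar_c 0.6 [293. 230.] 727 ztop 0.1355 topmid [0.4739 0.0052] ext [0.0466 0.0442]
slim_jar_c 0.86 [331. 235.] 631 ztop 0.1385 topmid [0.4765 0.0929] ext [0.0321 0.0321]
tub_c 0.57 [290. 259.] 571 zto
[... 1910 characters left out ...]
 [0.4845 0.3243] ext [0.2005 0.1638]
scale 0.66 [212. 368.] 5305 ztop 0.0345 topmid [0.2035 0.3402] ext [0.1891 0.1419]
scale 0.62 [130. 227.] 2345 ztop 0.025 topmid [0.5511 0.5466] ext [0.1643 0.1394]
scale 0.39 [471. 234.] 6298 ztop 0.0167 topmid [ 0.5163 -0.3073] ext [0.1647 0.2726]
mug 0.71 [280. 146.] 1169 ztop 0.0896 topmid [0.7415 0.1547] ext [0.0779 0.0727]
bowl 0.68 [364. 133.] 1915 ztop 0.0543 topmid [ 0.7657 -0.0441] ext [0.1263 0.1254]
bowl 0.58 [386. 251.] 658 ztop 0.1342 topmid [ 0.4663 -0.0849] ext [0.0413 0.0431]
spoon 0.89 [453. 164.] 659 ztop 0.0209 topmid [ 0.7213 -0.2705] ext [0.1971 0.0578]
spoon 0.53 [345. 229.] 430 ztop 0.0809 topmid [0.5214 0.0051] ext [0.0625 0.0518]
```

View pics/scene0.png

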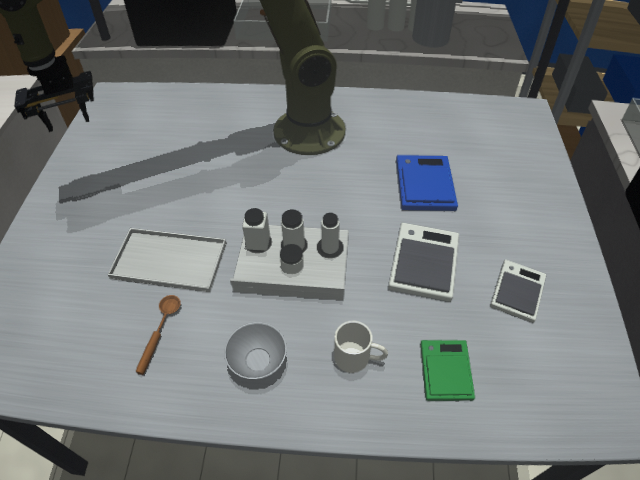

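View pics/top0.png

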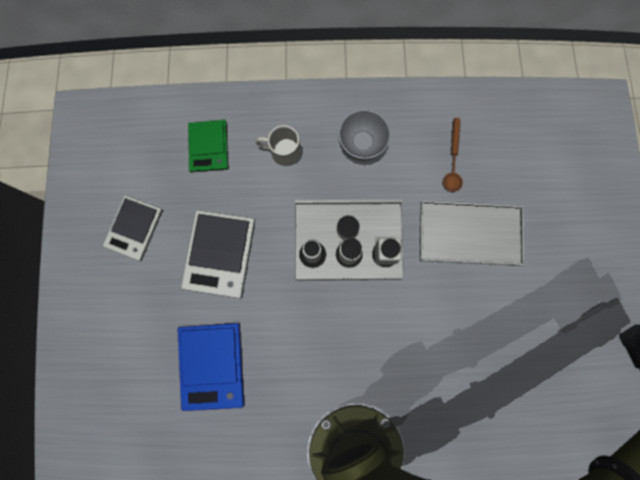

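Scene view: the jars stand at (255,225), (292,228) and (330,230), with the tub at (290,258). The tray is at (168,260). The large white scale is at (425,262); the one at (520,290) is a smaller look-alike. The top view agrees, with the scale at (218,253). Next I fit yaws and centres.

```bash
cat >> h.py <<'E'
def mar(P):
    P=P[~np.isnan(P[:,0])][:,:2]*1000
    (c,s,a)=cv2.minAreaRect(P.astype(np.float32)); a=(a+45)%90-45
    return np.round(c,1),np.round(s,1),round(a,2)
E
python3 - <<'E'
from h import *
for n in('scene','top'):
    im,d=env.read_camera(n);W=world(n,d);g=im.astype(int).sum(-1)/3
    def box(x0,x1,y0,y1,z0,z1): return (W[...,0]>x0)&(W[...,0]<x1)&(W[...,1]>y0)&(W[...,1]<y1)&(W[...,2]>z0)&(W[...,2]<z1)
    def big(m):
        k,l,s,_=cv2.connectedComponentsWithStats(m.astype(np.uint8)); return l==1+np.argmax(s[1:,4])
    print(n,'shelf',mar(W[big(box(.36,.66,-.17,.17,.018,.056))]))
    print('tray',mar(W[big(box(.38,.64,-.5,-.14,.009,.03))]))
    m=big(box(.35,.62,.2,.45,.02,.045)); print('scale',mar(W[m])); 
    m2=big(m&(g<110)); print('plate',mar(W[m2]),np.nanmedian(W[m2][:,2]))
    for q,z,xr,yr in(('sq',.128,(.43,.51),(-.13,-.04)),('rd',.128,(.43,.51),(-.04,.05)),('sl',.13,(.43,.51),(.05,.14)),('tub',.07,(.5,.6),(-.07,.07))):
        m=big(box(*xr,*yr,z,z+.02 if q!='tub' else .09)&(g<120));P=W[m]; print(q,mar(P),cv2.minEnclosingCircle((P[:,:2]*1000).astype(np.float32)),len(P))
E
```

```text
scene shelf (array([508.9,   4.1]), array([262.8, 194.6]), -0.42)
tray (array([ 520.6, -305.5]), array([263.9, 154.3]), -4.44)
scale (array([484.7, 324.3]), array([149.3, 202.7]), -9.88)
plate (array([509.1, 321.1]), array([128.3, 135.3]), -9.89) 0.031715866236450285
sq (array([471.9, -83.2]), array([46.2, 41.4]), 23.96) ((472.2139587402344, -84.41835021972656), 23.627622604370117) 222
rd (array([473.7,   4.9]), array([47.4, 43.4]), 6.53) ((473.4471740722656, 4.603633403778076), 24.327930450439453) 269
sl (array([475.6,  92.8]), array([32.7, 31.7]), 3.68) ((475.72100830078125, 92.43402862548828), 17.574657440185547) 163
tub (array([533.7,   7.6]), array([51.7, 51.4]), -17.38) ((533.6066284179688, 7.598333835601807), 27.276601791381836) 361
top shelf (array([503.5,   1.6]), array([261.7, 191.8]), -1.1)
tray (array([ 516.7, -306.9]), array([263.4, 151.8]), -3.98)
scale (array([479.3, 323.8]), array([149.2, 197.9]), -10.2)
plate (array([505. , 319.1]), array([129.9, 130.4]), -9.97) 0.03100463496242023
sq (array([467.3, -84.5]), array([40.6, 43. ]), 42.98) ((466.69921875, -85.07556915283203), 21.81346321105957) 281
rd (array([468.4,   3.1]), array([44.6, 45.5]), -0.92) ((468.2603759765625, 3.223595142364502), 23.453475952148438) 345
sl (array([469.7,  90.6]), array([32. , 33.1]), 3.16) ((469.7226257324219, 90.38673400878906), 17.31131362915039) 190
tub (array([527.7,   5. ]), array([51.9, 50.1]), -2.36) ((528.0232543945312, 5.0651373863220215), 26.389495849609375) 393
```

Request:
{"method": "move_arm", "body": {
  "steps": [
    [[0.012,-0.012,0],0.015],
    [[0.04,-0.038,0],0.05],
    [[0.075,-0.072,0],0.09],
    [[0.11,-0.106,0],0.13],
    [[0.145,-0.14,0],0.17],
    [[0.18,-0.174,0],0.21],
    [[0.215,-0.208,0],0.25],
    [[0.25,-0.242,0],0.29],
    [[0.285,-0.276,0],0.33],
    [[0.32,-0.31,0],0.37],
    [[0.35,-0.338,0],0.405],
    [[0.375,-0.362,0],0.43],
    [[0.388,-0.375,0],0.444],
    [[0.393,-0.3795,0],0.444],
    [[0.393,-0.3795,0],0.444]
  ],
  "hand": -0.6,
  "squeeze": 20
}}

```text
time_s: 3.08
tool_pos: [0.4694, -0.0833, 0.1996]
tool_rot: [180.0, 0.0, -0.9]
force: [-0.0, -0.9, 0.7]
grip_width: 0.0695
```

Run:
```python
from h import *
out=[]
for n in('scene','top'):
    im,d=env.read_camera(n);W=world(n,d)
    c=im[150:300,190:390] if n=='scene' else im[180:300,270:430]
    out.append(cv2.resize(c,(400,300),interpolation=cv2.INTER_CUBIC))
    # project TCP & fingertips
    k=env.calibration(n);Rm=rot(k['orientation']);
    p=np.array([[.4694,-.0833,.1916],[.4694,-.0833,.132]])
    q=(p-k['position'])@Rm*[1,-1,-1]
    print(n,cv2.projectPoints(q,np.zeros(3),np.zeros(3),k['intrinsics'],np.array(k['D']))[0].reshape(-1,2))
save(np.hstack(out),'c1.png')
```

```text
scene [[250.6114548  195.95266847]
 [253.5925851  213.93309683]]
top [[393.59151625 242.43270411]
 [389.89187293 246.58819779]]
```

View pics/c1.png

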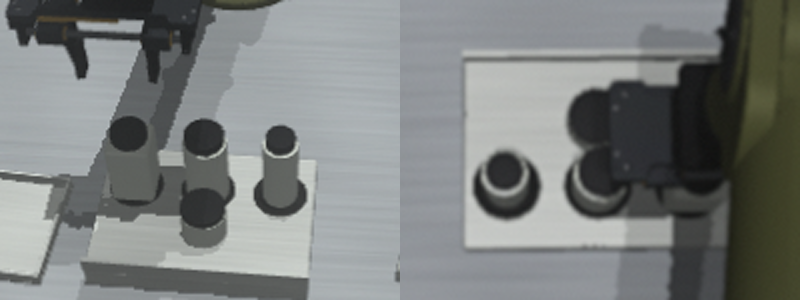

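Run:
```python
from h import *
o=env.get_obs();print(o['tool_pos'],o['tool_rot'])
for n in('scene','top'):
    im,d=env.read_camera(n);W=world(n,d)
    m=(np.abs(W[...,0]-.47)<.05)&(np.abs(W[...,1]+.083)<.07)&(W[...,2]>.15)&(W[...,2]<.235)
    P=W[m]; print(n,len(P),'zmin',P[:,2].min() if len(P) else None)
    for s in(1,-1):
        Q=P[(s*(P[:,1]+.083)>0)]
        for z0 in(.18,.19,.2,.21,.22):
            q=Q[(abs(Q[:,2]-z0)<.005)]
            if len(q): print(s,z0,len(q),q.min(0)[:2].round(4),q.max(0)[:2].round(4),np.median(q,0).round(4))
```

```text
[ 0.4692442  -0.08445047  0.19956711] [ 1.79967957e+02  1.85714920e-02 -1.05872668e+00]
scene 55 zmin 0.22056489626623266
1 0.22 7 [ 0.462 -0.049] [ 0.4821 -0.0404] [ 0.4793 -0.0421  0.2228]
-1 0.22 7 [ 0.4611 -0.1256] [ 0.4802 -0.1194] [ 0.4697 -0.1207  0.2236]
top 0 zmin None
```

Run:
```python
from h import *
im,d=env.read_camera('scene');W=world('scene',d)
for u in(231,232,266,267):
    print(u,[(v,int(im[v,u].mean()),tuple((W[v,u]*1000).round().tolist())) for v in range(170,194,2)])
c=im[150:230,200:290];save(cv2.resize(c,None,fx=7,fy=7,interpolation=cv2.INTER_CUBIC),'c2.png')
```

```text
231 [(170, 124, (195.0, -208.0, 4.0)), (172, 110, (204.0, -206.0, 5.0)), (174, 62, (462.0, -120.0, 249.0)), (176, 42, (466.0, -120.0, 247.0)), (178, 41, (468.0, -120.0, 243.0)), (180, 42, (469.0, -121.0, 238.0)), (182, 43, (472.0, -120.0, 235.0)), (184, 42, (475.0, -121.0, 232.0)), (186, 42, (479.0, -120.0, 230.0)), (188, 44, (479.0, -121.0, 224.0)), (190, 168, (269.0, -194.0, -1.0)), (192, 170, (277.0, -193.0, -0.0))]
232 [(170, 162, (192.0, -206.0, 1.0)), (172, 158, (198.0, -205.0, -0.0)), (174, 144, (209.0, -202.0, 3.0)), (176, 96, (216.0, -201.0, 1.0)), (178, 61, (460.0, -121.0, 235.0)), (180, 43, (463.0, -121.0, 232.0)), (182, 42, (470.0, -119.0, 233.0)), (184, 42, (472.0, -119.0, 229.0)), (186, 61, (473.0, -120.0, 224.0)), (188, 141, (261.0, -193.0, -1.0)), (190, 171, (269.0, -191.0, -1.0)), (192, 171, (279.0, -189.0, 1.0))]
266 [(170, 38, (509.0, -32.0, 310.0)), (172, 39, (511.0, -32.0, 307.0)), (174, 40, (511.0, -33.0, 301.0)), (176, 37, (481.0, -41.0, 266.0)), (178, 37, (481.0, -41.0, 261.0)), (180, 36, (483.0, -41.0, 257.0)), (182, 37, (484.0, -41.0, 252.0)), (184, 37, (479.0, -43.0, 241.0)), (186, 38, (483.0, -43.0, 239.0)), (188, 38, (484.0, -43.0, 234.0)), (190, 39, (482.0, -44.0, 225.0)), (192, 96, (272.0, -95.0, 0.0))]
267 [(170, 38, (512.0, -30.0, 313.0)), (172, 38, (509.0, -31.0, 304.0)), (174, 39, (509.0, -31.0, 299.0)), (176, 37, (483.0, -38.0, 268.0)), (178, 35, (484.0, -38.0, 263.0)), (180, 36, (481.0, -39.0, 255.0)), (182, 36, (484.0, -39.0, 252.0)), (184, 36, (479.0, -41.0, 241.0)), (186, 37, (481.0, -41.0, 237.0)), (188, 39, (485.0, -41.0, 235.0)), (190, 48, (483.0, -42.0, 227.0)), (192, 95, (271.0, -93.0, -1.0))]
```

View pics/c2.png

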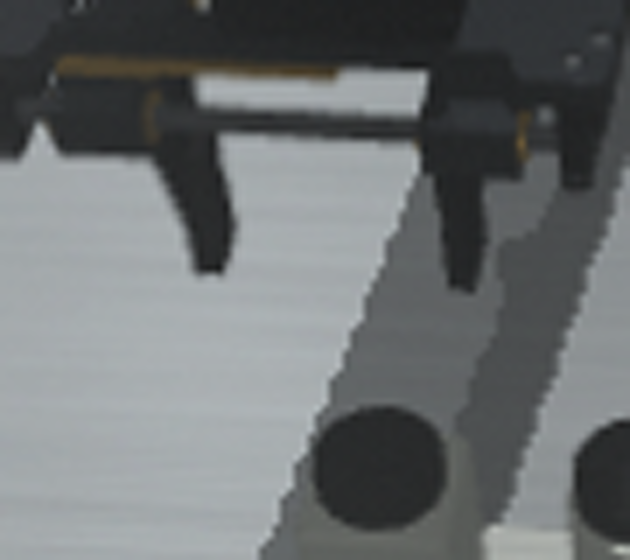

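The fingertips appear about 2 cm higher than the stated tool geometry (tip seen near z 0.22). I'll descend partway and check again.

Request:
{"method": "move_arm", "body": {
  "steps": [
    [[0,0,0.01],0],
    [[0,0.0005,0.03],0],
    [[0,0.0005,0.05],0],
    [[0,0.0005,0.07],0],
    [[0,0.0005,0.08],0],
    [[0,0.0005,0.085],0],
    [[0,0.0005,0.085],0]
  ]
}}

```text
time_s: 4.2
tool_pos: [0.4698, -0.0841, 0.1147]
tool_rot: [180.0, -0.0, -1.0]
force: [-0.2, 0.6, -0.5]
grip_width: 0.0695
```

Run:
```python
from h import *
o=env.get_obs();print(o['tool_pos'],o['force'])
im,d=env.read_camera('scene');W=world('scene',d)
c=im[160:260,190:310];save(cv2.resize(c,None,fx=6,fy=6,interpolation=cv2.INTER_CUBIC),'c3.png')
m=(np.abs(W[...,0]-.47)<.03)&(np.abs(W[...,1]+.083)<.07)&(W[...,2]>.07)&(W[...,2]<.16)
v,u=np.nonzero(m&(W[...,1]>-.055));print(W[v,u][:,2].min(),W[v,u].min(0),W[v,u].max(0))
```

```text
[ 0.46976874 -0.08413381  0.11468424] [-0.20036487  0.59549207 -0.48751075]
0.07055391107109088 [ 0.45828165 -0.04880452  0.07055391] [ 0.49012892 -0.01305078  0.1594112 ]
```

View pics/c3.png

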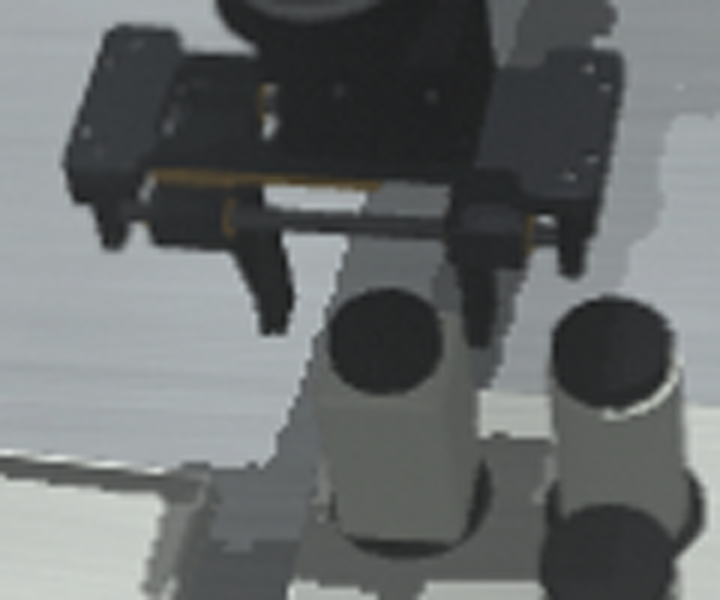

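Run:
```python
from h import *
im,d=env.read_camera('scene');W=world('scene',d)
f=lambda cx,cy:print((cx,cy),(W[160+cy//6,190+cx//6]*1000).round())
for p in[(570,250),(573,260),(572,268),(115,235),(115,242),(495,245),(495,260),(190,240),(180,230),(478,320),(478,332),(478,338),(274,320),(274,328),(340,220)]:f(*p)
```

```text
(570, 250) [510.   0. 225.]
(573, 260) [511.  -0. 220.]
(572, 268) [510.  -0. 216.]
(115, 235) [ 507. -164.  217.]
(115, 242) [ 505. -166.  210.]
(495, 245) [510. -27. 225.]
(495, 260) [509. -28. 215.]
(190, 240) [ 508. -138.  216.]
(180, 230) [ 509. -139.  223.]
(478, 320) [482. -44. 153.]
(478, 332) [486. -44. 150.]
(478, 338) [483. -45. 144.]
(274, 320) [ 480. -123.  144.]
(274, 328) [ 479. -124.  140.]
(340, 220) [502. -84. 226.]
```

Depth puts the whole gripper about 33 mm higher than the stated TCP geometry. A TCP z of 0.075 is safe under either reading, so I go there and look.

Request:
{"method": "move_arm", "body": {
  "steps": [
    [[0,0.0005,0.01],0],
    [[0,0.0005,0.02],0],
    [[0,0.001,0.03],0],
    [[0,0.001,0.037],0],
    [[0,0.001,0.039],0],
    [[0,0.001,0.039],0]
  ]
}}

```text
time_s: 5.05
tool_pos: [0.4697, -0.085, 0.0756]
tool_rot: [-180.0, 0.0, -1.0]
force: [0.1, -0.0, -0.8]
grip_width: 0.07
```

Run:
```python
from h import *
o=env.get_obs();print(o['tool_pos'],o['force'])
im,d=env.read_camera('scene');W=world('scene',d)
c=im[160:260,190:310];save(cv2.resize(c,None,fx=6,fy=6,interpolation=cv2.INTER_CUBIC),'c4.png')
for u in (265,266,267,268,269):print(u,[(v,)+tuple((W[v,u]*1000).round().astype(int).tolist()) for v in range(208,240,3)])
```

```text
[ 0.46972674 -0.08502518  0.07558632] [ 0.13806182 -0.01913813 -0.84956309]
265 [(208, 329, -90, -2), (211, 510, -45, 190), (214, 456, -60, 118), (217, 462, -60, 115), (220, 473, -58, 117), (223, 480, -57, 115), (226, 482, -57, 106), (229, 486, -57, 100), (232, 489, -58, 92), (235, 492, -58, 86), (238, 494, -59, 76)]
266 [(208, 501, -44, 190), (211, 512, -43, 192), (214, 508, -45, 178), (217, 458, -58, 111), (220, 466, -57, 109), (223, 470, -57, 102), (226, 474, -57, 96), (229, 478, -57, 91), (232, 482, -57, 85), (235, 483, -58, 75), (238, 489, -57, 71)]
267 [(208, 504, -42, 193), (211, 509, -41, 189), (214, 509, -42, 179), (217, 454, -57, 105), (220, 457, -57, 98), (223, 464, -56, 95), (226, 466, -57, 87), (229, 470, -57, 80), (232, 474, -57, 75), (235, 478, -57, 68), (238, 481, -57, 61)]
268 [(208, 504, -39, 193), (211, 511, -39, 192), (214, 511, -39, 182), (217, 481, -48, 137), (220, 482, -48, 128), (223, 482, -49, 117), (226, 458, -56, 78), (229, 462, -56, 71), (232, 465, -57, 64), (235, 468, -57, 56), (238, 470, -57, 47)]
269 [(208, 501, -38, 190), (211, 510, -37, 190), (214, 509, -38, 180), (217, 486, -44, 143), (220, 482, -46, 128), (223, 482, -47, 118), (226, 481, -48, 106), (229, 451, -57, 59), (232, 455, -57, 51), (235, 459, -57, 45), (238, 463, -57, 38)]
```

View pics/c4.png

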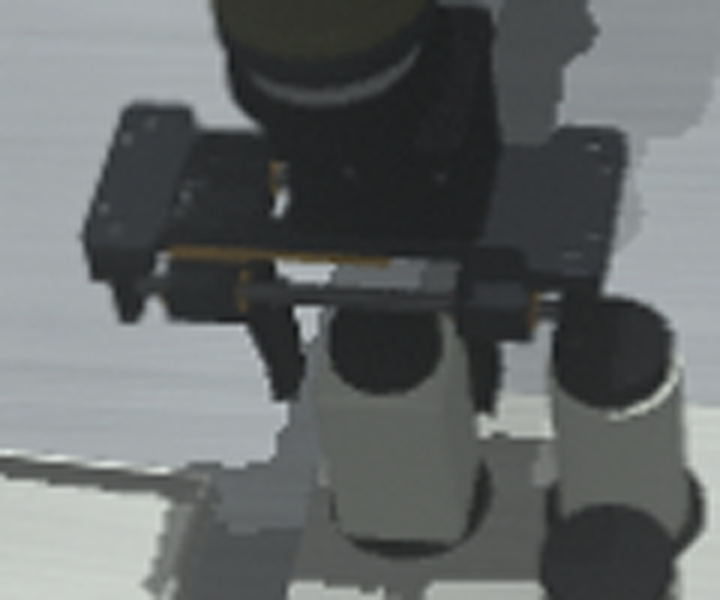

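Body bottom is still about 45 mm above the lids and the tips are at z≈0.10, so the offset is confirmed. I go 17 mm lower and close.

Request:
{"method": "move_arm", "body": {
  "steps": [
    [[0,0,0.008],0],
    [[0,0,0.015],0],
    [[0,0,0.017],0],
    [[0,0,0.017],0]
  ]
}}

```text
time_s: 5.6
tool_pos: [0.4695, -0.085, 0.0584]
tool_rot: [-180.0, 0.0, -1.0]
force: [-0.0, -0.1, 0.5]
grip_width: 0.0693
```

Request:
{"method": "move_arm", "body": {
  "steps": [
    [[0,0,0],0],
    [[0,0,0],0],
    [[0,0,0],0],
    [[0,0,0],0],
    [[0,0,0],0],
    [[0,0,0],0]
  ],
  "hand": 1,
  "squeeze": 20
}}

```text
time_s: 6.35
tool_pos: [0.4699, -0.0846, 0.0589]
tool_rot: [-180.0, -0.0, -1.0]
force: [-0.6, 2.6, 2.2]
grip_width: 0.0519
```

Width is 51.9 mm, so the square jar is gripped. I carry it to the far tray slot.

Request:
{"method": "move_arm", "body": {
  "steps": [
    [[0,0,-0.008],0],
    [[0,0,-0.025],0],
    [[0,0,-0.042],0],
    [[0.002,0.01,-0.05],0],
    [[0.005,0.03,-0.05],0],
    [[0.009,0.06,-0.05],0],
    [[0.014,0.09,-0.05],0],
    [[0.0185,0.12,-0.05],0],
    [[0.023,0.15,-0.05],0],
    [[0.0275,0.18,-0.05],0],
    [[0.032,0.21,-0.05],0],
    [[0.037,0.24,-0.05],0],
    [[0.041,0.27,-0.05],0],
    [[0.045,0.292,-0.045],0],
    [[0.047,0.304,-0.035],0],
    [[0.0474,0.309,-0.02],0],
    [[0.0474,0.309,-0.005],0],
    [[0.0474,0.309,0.008],0],
    [[0.0474,0.309,0.016],0],
    [[0.0474,0.309,0.021],0]
  ]
}}

```text
time_s: 8.85
tool_pos: [0.5118, -0.3944, 0.0372]
tool_rot: [-180.0, 0.0, -1.0]
force: [0.3, 0.2, -2.6]
grip_width: 0.0516
```

Request:
{"method": "move_arm", "body": {
  "steps": [
    [[0,0,0.0015],0],
    [[0,0,0.003],0],
    [[0,0,0.004],0],
    [[0,0,0.004],0]
  ]
}}

```text
time_s: 9.35
tool_pos: [0.5118, -0.3949, 0.0338]
tool_rot: [180.0, -0.0, -1.0]
force: [0.2, 0.4, -2.7]
grip_width: 0.052
```

Request:
{"method": "move_arm", "body": {
  "steps": [
    [[0,0,0.0008],0],
    [[0,0,0.0015],0],
    [[0,0,0.0015],0]
  ]
}}

```text
time_s: 9.72
tool_pos: [0.5119, -0.395, 0.0329]
tool_rot: [180.0, -0.0, -1.0]
force: [-1.5, 0.2, 3.0]
grip_width: 0.0518
```

Request:
{"method": "move_arm", "body": {
  "steps": [
    [[0,0,0],0],
    [[0,0,0],0],
    [[0,0,0],0],
    [[0,0,-0.01],0],
    [[0,0,-0.035],0],
    [[0,0,-0.07],0],
    [[-0.001,-0.01,-0.098],0],
    [[-0.004,-0.035,-0.105],0],
    [[-0.009,-0.075,-0.105],0],
    [[-0.014,-0.115,-0.105],0],
    [[-0.019,-0.155,-0.105],0],
    [[-0.024,-0.195,-0.105],0],
    [[-0.029,-0.235,-0.105],0],
    [[-0.034,-0.275,-0.105],0],
    [[-0.039,-0.315,-0.105],0],
    [[-0.043,-0.35,-0.105],0],
    [[-0.0465,-0.38,-0.105],0],
    [[-0.048,-0.394,-0.105],0],
    [[-0.0485,-0.397,-0.1],0],
    [[-0.0485,-0.397,-0.095],0]
  ],
  "hand": -0.6
}}

```text
time_s: 12.22
tool_pos: [0.4701, 0.0018, 0.1268]
tool_rot: [180.0, 0.0, -1.1]
force: [-0.9, -0.3, 0.4]
grip_width: 0.0696
```

Request:
{"method": "move_arm", "body": {
  "steps": [
    [[0,0,0.01],0],
    [[0,0,0.028],0],
    [[0,0,0.045],0],
    [[0,0,0.06],0],
    [[0,0,0.067],0],
    [[0,0,0.069],0],
    [[0,0,0.069],0]
  ]
}}

```text
time_s: 13.1
tool_pos: [0.4704, 0.0029, 0.0584]
tool_rot: [180.0, -0.0, -1.0]
force: [-0.4, 0.4, 0.1]
grip_width: 0.0697
```

Request:
{"method": "move_arm", "body": {
  "steps": [
    [[0,0,0],0],
    [[0,0,0],0],
    [[0,0,0],0],
    [[0,0,0],0],
    [[0,0,0],0]
  ],
  "hand": 1
}}

```text
time_s: 13.72
tool_pos: [0.4705, 0.0034, 0.0585]
tool_rot: [-180.0, -0.0, -1.0]
force: [0.2, 2.3, 2.4]
grip_width: 0.0517
```

Request:
{"method": "move_arm", "body": {
  "steps": [
    [[0,0,-0.008],0],
    [[0,0,-0.025],0],
    [[0,0,-0.042],0],
    [[0.002,0.01,-0.05],0],
    [[0.005,0.03,-0.05],0],
    [[0.01,0.06,-0.05],0],
    [[0.015,0.09,-0.05],0],
    [[0.0205,0.12,-0.05],0],
    [[0.0255,0.15,-0.05],0],
    [[0.0305,0.18,-0.05],0],
    [[0.036,0.21,-0.05],0],
    [[0.041,0.24,-0.05],0],
    [[0.046,0.27,-0.05],0],
    [[0.05,0.292,-0.045],0],
    [[0.052,0.304,-0.035],0],
    [[0.053,0.309,-0.02],0],
    [[0.053,0.309,-0.005],0],
    [[0.053,0.309,0.008],0],
    [[0.053,0.309,0.016],0],
    [[0.053,0.309,0.021],0]
  ]
}}

```text
time_s: 16.23
tool_pos: [0.5178, -0.3065, 0.0367]
tool_rot: [-180.0, 0.0, -1.0]
force: [0.7, -0.4, -3.0]
grip_width: 0.0511
```

Request:
{"method": "move_arm", "body": {
  "steps": [
    [[0,0,0.0015],0],
    [[0,0,0.003],0],
    [[0,0,0.004],0],
    [[0,0,0.0048],0],
    [[0,0,0.0053],0],
    [[0,0,0.0053],0]
  ]
}}

```text
time_s: 16.98
tool_pos: [0.5181, -0.3071, 0.0326]
tool_rot: [180.0, -0.0, -1.0]
force: [-1.7, 1.1, 1.9]
grip_width: 0.0516
```

Request:
{"method": "move_arm", "body": {
  "steps": [
    [[0,0,0],0],
    [[0,0,0],0],
    [[0,0,0],0],
    [[0,0,-0.01],0],
    [[0,0,-0.035],0],
    [[0,0,-0.07],0],
    [[-0.001,-0.01,-0.098],0],
    [[-0.005,-0.035,-0.105],0],
    [[-0.01,-0.075,-0.105],0],
    [[-0.0155,-0.115,-0.105],0],
    [[-0.021,-0.155,-0.105],0],
    [[-0.026,-0.195,-0.105],0],
    [[-0.0315,-0.235,-0.105],0],
    [[-0.037,-0.275,-0.105],0],
    [[-0.042,-0.315,-0.105],0],
    [[-0.047,-0.35,-0.105],0],
    [[-0.051,-0.38,-0.105],0],
    [[-0.0525,-0.394,-0.105],0],
    [[-0.053,-0.397,-0.1],0],
    [[-0.053,-0.397,-0.095],0]
  ],
  "hand": -0.6
}}

```text
time_s: 19.48
tool_pos: [0.4714, 0.0899, 0.1261]
tool_rot: [180.0, 0.0, -1.0]
force: [0.0, -1.1, 0.1]
grip_width: 0.0696
```

Request:
{"method": "move_arm", "body": {
  "steps": [
    [[0,0,0.01],0],
    [[0,0,0.028],0],
    [[0,0,0.045],0],
    [[0,0,0.06],0],
    [[0,0,0.067],0],
    [[0,0,0.069],0],
    [[0,0,0.069],0]
  ]
}}

```text
time_s: 20.35
tool_pos: [0.4719, 0.0911, 0.0581]
tool_rot: [-180.0, -0.0, -1.0]
force: [0.8, -0.2, -0.5]
grip_width: 0.0691
```

Request:
{"method": "move_arm", "body": {
  "steps": [
    [[0,0,0],0],
    [[0,0,0],0],
    [[0,0,0],0],
    [[0,0,0],0],
    [[0,0,0],0],
    [[0,0,0],0]
  ],
  "hand": 1
}}

```text
time_s: 21.1
tool_pos: [0.4718, 0.0912, 0.058]
tool_rot: [-180.0, -0.0, -1.0]
force: [-0.1, 0.7, 0.2]
grip_width: 0.0418
```

Request:
{"method": "move_arm", "body": {
  "steps": [
    [[0,0,-0.008],0],
    [[0,0,-0.025],0],
    [[0,0,-0.042],0],
    [[0.002,0.01,-0.05],0],
    [[0.006,0.03,-0.05],0],
    [[0.011,0.06,-0.05],0],
    [[0.0165,0.09,-0.05],0],
    [[0.022,0.12,-0.05],0],
    [[0.028,0.15,-0.05],0],
    [[0.0335,0.18,-0.05],0],
    [[0.039,0.21,-0.05],0],
    [[0.045,0.24,-0.05],0],
    [[0.0505,0.27,-0.05],0],
    [[0.055,0.292,-0.045],0],
    [[0.057,0.304,-0.035],0],
    [[0.058,0.309,-0.02],0],
    [[0.058,0.309,-0.005],0],
    [[0.058,0.309,0.008],0],
    [[0.058,0.309,0.016],0],
    [[0.058,0.309,0.021],0]
  ]
}}

```text
time_s: 23.6
tool_pos: [0.5243, -0.2186, 0.0364]
tool_rot: [-180.0, 0.0, -0.9]
force: [-0.2, -0.2, -1.5]
grip_width: 0.0415
```

Request:
{"method": "move_arm", "body": {
  "steps": [
    [[0,0,0.0015],0],
    [[0,0,0.003],0],
    [[0,0,0.004],0],
    [[0,0,0.0048],0],
    [[0,0,0.0053],0],
    [[0,0,0.0053],0]
  ]
}}

```text
time_s: 24.35
tool_pos: [0.5245, -0.2191, 0.032]
tool_rot: [180.0, -0.0, -1.0]
force: [-1.0, 1.2, 1.7]
grip_width: 0.0416
```

Request:
{"method": "move_arm", "body": {
  "steps": [
    [[0,0,0],0],
    [[0,0,0],0],
    [[0,0,0],0],
    [[0,0,-0.01],0],
    [[0,0,-0.035],0],
    [[0,0,-0.07],0],
    [[0,0,-0.1],0],
    [[0,0,-0.12],0],
    [[0,0,-0.13],0],
    [[0,0,-0.13],0]
  ],
  "hand": -0.6
}}

```text
time_s: 25.6
tool_pos: [0.5246, -0.2192, 0.1622]
tool_rot: [180.0, -0.1, -1.0]
force: [1.0, -0.0, -0.4]
grip_width: 0.0695
```

Run:
```python
from h import *
out=[]
for n in('scene','top'):
    im,d=env.read_camera(n);W=world(n,d);g=im.astype(int).sum(-1)/3
    out.append(cv2.resize(im[190:310,90:370] if n=='scene' else im[180:300,280:560],(800,300) if 0 else (400,172),interpolation=cv2.INTER_CUBIC))
    def box(x0,x1,y0,y1,z0,z1): return (W[...,0]>x0)&(W[...,0]<x1)&(W[...,1]>y0)&(W[...,1]<y1)&(W[...,2]>z0)&(W[...,2]<z1)
    for q,yr,z in(('sq',(-.13,-.045),(.02,.04)),('rd',(-.04,.05),(.02,.04)),('sl',(.05,.13),(.02,.04)),('tub',(-.06,.06),(.068,.09))):
        m=box(.43 if q!='tub' else .49,.512 if q!='tub' else .58,*yr,*z)&(g<90)
        k,l,s,_=cv2.connectedComponentsWithStats(m.astype(np.uint8))
        if k<2: print(n,q,'none');continue
        P=W[l==1+np.argmax(s[1:,4])];c,r=cv2.minEnclosingCircle((P[:,:2]*1000).astype(np.float32));print(n,q,np.round(c,1),round(r,1),mar(P))
    for i,y in(('sq',-.395),('rd',-.307),('sl',-.219)):
        P=W[box(.47,.57,y-.03,y+.03,.1,.125)];print(n,'tray',i,len(P) and mar(P),np.nanmedian(P[:,2]) if len(P) else 0)
save(np.hstack(out),'d1.png')
```

```text
scene sq [470.6 -83.7] 34.5 (array([470.2, -83.8]), array([63.9, 63.3]), 37.56)
scene rd [471.6   5.1] 32.6 (array([464.5,   5.2]), array([63.3, 47.8]), -9.04)
scene sl [472.9  92.9] 33.3 (array([473.2,  92.2]), array([64.6, 61.7]), 9.3)
scene tub [533.4   7. ] 27.9 (array([534.1,   7.3]), array([50.5, 51.3]), -6.99)
scene tray sq (array([ 512.9, -393.8]), array([47.6, 43.1]), 24.81) 0.1057741182615285
scene tray rd (array([ 521.3, -305.9]), array([46.4, 44.5]), -32.1) 0.10772265438553053
scene tray sl (array([ 529. , -216.6]), array([39.2, 33.6]), -32.43) 0.11102268683131344
top sq [467.2 -85. ] 31.6 (array([468. , -85.1]), array([59.7, 61.7]), 43.36)
top rd [470.6   2.9] 32.6 (array([468.6,   3.6]), array([60. , 61.1]), 44.27)
top sl [470.7  91. ] 31.2 (array([470.7,  90.5]), array([60.5, 59.1]), -1.55)
top tub [527.8   5.3] 26.1 (array([527.3,   6.2]), array([50.2, 49.9]), 1.05)
top tray sq 0 0
top tray rd (array([ 513.3, -296.2]), array([27.3, 37. ]), -12.54) 0.10673327735305849
top tray sl (array([ 516.2, -224.7]), array([18.7, 33.9]), -43.84) 0.11115591497110411
```

View pics/d1.png

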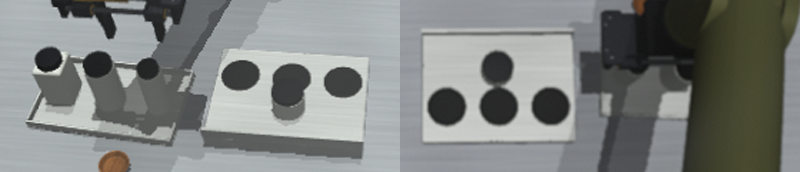

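All three jars stand upright in the tray: scene crop (50,75), (98,80), (150,85). The shelf discs agree with my pick poses within about 1 mm. Next is the tub.

Request:
{"method": "move_arm", "body": {
  "steps": [
    [[0,-0.01,0],0],
    [[0,-0.035,0],0],
    [[0.0005,-0.07,0],0],
    [[0.001,-0.105,0],0],
    [[0.001,-0.14,0],0],
    [[0.001,-0.175,0.005],0],
    [[0.0015,-0.2,0.015],0],
    [[0.0015,-0.217,0.03],0],
    [[0.0015,-0.2245,0.05],0],
    [[0.0015,-0.2245,0.07],0],
    [[0.0015,-0.2245,0.088],0],
    [[0.0015,-0.2245,0.105],0],
    [[0.0015,-0.2245,0.12],0],
    [[0.0015,-0.2245,0.132],0],
    [[0.0015,-0.2245,0.14],0],
    [[0.0015,-0.2245,0.142],0],
    [[0.0015,-0.2245,0.142],0]
  ],
  "hand": -0.7
}}

```text
time_s: 27.82
tool_pos: [0.5299, 0.0054, 0.0198]
tool_rot: [180.0, -0.0, -1.0]
force: [-0.6, 0.3, 1.1]
grip_width: 0.0739
```

Request:
{"method": "move_arm", "body": {
  "steps": [
    [[0,0,0],0],
    [[0,0,0],0],
    [[0,0,0],0],
    [[0,0,0],0],
    [[0,0,0],0],
    [[0,0,0],0]
  ],
  "hand": 1
}}

```text
time_s: 28.58
tool_pos: [0.5299, 0.0055, 0.0198]
tool_rot: [180.0, -0.0, -1.0]
force: [-1.3, 0.3, 3.3]
grip_width: 0.0534
```

Request:
{"method": "move_arm", "body": {
  "steps": [
    [[0,0,-0.008],0],
    [[0,0,-0.025],0],
    [[0,0,-0.042],0],
    [[-0.001,-0.01,-0.05],0],
    [[-0.003,-0.03,-0.05],0],
    [[-0.0055,-0.06,-0.05],0],
    [[-0.0085,-0.09,-0.05],0],
    [[-0.0115,-0.12,-0.05],0],
    [[-0.014,-0.15,-0.05],0],
    [[-0.017,-0.18,-0.05],0],
    [[-0.02,-0.21,-0.05],0],
    [[-0.0225,-0.24,-0.05],0],
    [[-0.0255,-0.27,-0.05],0],
    [[-0.0275,-0.294,-0.05],0],
    [[-0.029,-0.308,-0.045],0],
    [[-0.0295,-0.3135,-0.037],0],
    [[-0.0295,-0.3135,-0.026],0],
    [[-0.0295,-0.3135,-0.016],0],
    [[-0.0295,-0.3135,-0.01],0],
    [[-0.0295,-0.3135,-0.007],0]
  ]
}}

```text
time_s: 31.08
tool_pos: [0.5055, 0.3187, 0.0259]
tool_rot: [180.0, 0.0, -1.0]
force: [0.0, 0.8, -1.9]
grip_width: 0.0534
```

Request:
{"method": "move_arm", "body": {
  "steps": [
    [[0,0,0.001],0],
    [[0,0,0.002],0],
    [[0,0,0.003],0],
    [[0,0,0.004],0],
    [[0,0,0.005],0],
    [[0,0,0.005],0]
  ]
}}

```text
time_s: 31.82
tool_pos: [0.5056, 0.3194, 0.0219]
tool_rot: [180.0, -0.0, -1.0]
force: [-1.2, -0.7, 1.7]
grip_width: 0.0535
```

Request:
{"method": "move_arm", "body": {
  "steps": [
    [[0,0,0],0],
    [[0,0,0],0],
    [[0,0,0],0],
    [[0,0,-0.01],0],
    [[0,0,-0.035],0],
    [[0,0,-0.07],0],
    [[0,0.01,-0.1],0],
    [[0,0.04,-0.125],0],
    [[0,0.08,-0.14],0],
    [[0,0.12,-0.14],0],
    [[0,0.15,-0.14],0],
    [[0,0.16,-0.14],0],
    [[0,0.16,-0.14],0]
  ],
  "hand": -0.6
}}

```text
time_s: 33.45
tool_pos: [0.5029, 0.1597, 0.1619]
tool_rot: [-180.0, -0.0, -1.0]
force: [0.3, 0.6, 0.2]
grip_width: 0.0695
```

Run:
```python
from h import *
for n in('scene','top'):
    im,d=env.read_camera(n);W=world(n,d)
    if n=='scene': save(cv2.resize(im[150:330,90:490],(800,360)),'e1.png')
    m=(abs(W[...,0]-.506)<.05)&(abs(W[...,1]-.32)<.05)&(W[...,2]>.07)&(W[...,2]<.09);P=W[m]
    print(n,len(P) and (mar(P),np.nanmedian(P[:,2])))
```

```text
scene ((array([510.3, 318.4]), array([52.4, 53.6]), -0.29), np.float64(0.07936817500832166))
top ((array([503.6, 319.6]), array([52.6, 46.4]), 17.9), np.float64(0.07897874480606049))
```

View pics/e1.png

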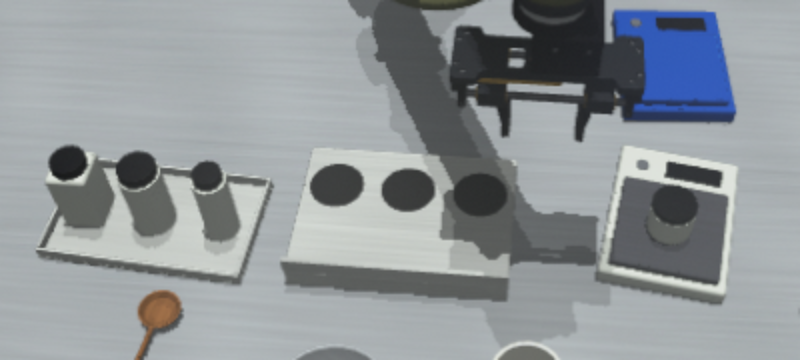

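The tub is on the scale plate, centred within about 3 mm. Next: slim jar back.

Request:
{"method": "move_arm", "body": {
  "steps": [
    [[0.001,0.01,0],0],
    [[0.003,0.035,0],0],
    [[0.0055,0.075,0],0],
    [[0.0085,0.115,0],0],
    [[0.0115,0.155,0],0],
    [[0.0145,0.195,0],0],
    [[0.0175,0.235,0],0],
    [[0.0205,0.275,0],0],
    [[0.0235,0.315,0],0],
    [[0.026,0.345,0],0],
    [[0.0275,0.367,0],0],
    [[0.0283,0.3775,0],0],
    [[0.0283,0.3785,0.005],0],
    [[0.0283,0.3785,0.02],0],
    [[0.0283,0.3785,0.045],0],
    [[0.0283,0.3785,0.07],0],
    [[0.0283,0.3785,0.095],0],
    [[0.0283,0.3785,0.115],0],
    [[0.0283,0.3785,0.127],0],
    [[0.0283,0.3785,0.1295],0]
  ]
}}

```text
time_s: 36.05
tool_pos: [0.524, -0.2185, 0.031]
tool_rot: [-179.9, 0.1, -0.9]
force: [1.1, -0.3, 0.2]
grip_width: 0.0699
```

Request:
{"method": "move_arm", "body": {
  "steps": [
    [[0,0,0],0],
    [[0,0,0],0],
    [[0,0,0],0],
    [[0,0,0],0],
    [[0,0,0],0],
    [[0,0,0],0]
  ],
  "hand": 1
}}

```text
time_s: 36.8
tool_pos: [0.5249, -0.2196, 0.0325]
tool_rot: [180.0, -0.0, -1.0]
force: [-1.0, 1.2, 2.7]
grip_width: 0.0415
```

Request:
{"method": "move_arm", "body": {
  "steps": [
    [[0,0,-0.008],0],
    [[0,0,-0.025],0],
    [[0,0,-0.045],0],
    [[0,0,-0.062],0],
    [[-0.002,-0.01,-0.074],0],
    [[-0.006,-0.032,-0.076],0],
    [[-0.0125,-0.066,-0.076],0],
    [[-0.019,-0.1,-0.076],0],
    [[-0.025,-0.134,-0.076],0],
    [[-0.0315,-0.168,-0.076],0],
    [[-0.038,-0.202,-0.076],0],
    [[-0.044,-0.236,-0.076],0],
    [[-0.0505,-0.27,-0.076],0],
    [[-0.055,-0.294,-0.074],0],
    [[-0.057,-0.306,-0.068],0],
    [[-0.058,-0.3097,-0.058],0],
    [[-0.058,-0.3097,-0.047],0],
    [[-0.058,-0.3097,-0.038],0],
    [[-0.058,-0.3097,-0.033],0],
    [[-0.058,-0.3097,-0.031],0]
  ]
}}

```text
time_s: 39.3
tool_pos: [0.4718, 0.0908, 0.0626]
tool_rot: [-180.0, 0.0, -1.0]
force: [-0.2, 0.3, -1.4]
grip_width: 0.0415
```

Request:
{"method": "move_arm", "body": {
  "steps": [
    [[0,0,0.001],0],
    [[0,0,0.002],0],
    [[0,0,0.003],0],
    [[0,0,0.004],0],
    [[0,0,0.005],0],
    [[0,0,0.005],0]
  ]
}}

```text
time_s: 40.05
tool_pos: [0.4721, 0.0912, 0.0585]
tool_rot: [180.0, -0.0, -1.0]
force: [-0.8, -0.5, 2.1]
grip_width: 0.0418
```

Request:
{"method": "move_arm", "body": {
  "steps": [
    [[0,0,0],0],
    [[0,0,0],0],
    [[0,0,0],0],
    [[0,0,-0.01],0],
    [[0,0,-0.035],0],
    [[0,0,-0.065],0],
    [[0.001,0.01,-0.085],0],
    [[0.0045,0.035,-0.085],0],
    [[0.01,0.075,-0.085],0],
    [[0.0155,0.115,-0.085],0],
    [[0.021,0.155,-0.085],0],
    [[0.026,0.195,-0.085],0],
    [[0.0315,0.235,-0.085],0],
    [[0.0365,0.275,-0.085],0],
    [[0.042,0.315,-0.085],0],
    [[0.047,0.35,-0.085],0],
    [[0.051,0.38,-0.085],0],
    [[0.0525,0.394,-0.085],0],
    [[0.053,0.3974,-0.083],0],
    [[0.053,0.3974,-0.075],0]
  ],
  "hand": -0.6
}}

```text
time_s: 42.55
tool_pos: [0.5187, -0.306, 0.1333]
tool_rot: [-180.0, -0.1, -0.9]
force: [-0.4, 1.4, -0.5]
grip_width: 0.0695
```

Request:
{"method": "move_arm", "body": {
  "steps": [
    [[0,0,0.015],0],
    [[0,0,0.038],0],
    [[0,0,0.06],0],
    [[0,0,0.082],0],
    [[0,0,0.096],0],
    [[0,0,0.1005],0],
    [[0,0,0.1005],0]
  ]
}}

```text
time_s: 43.42
tool_pos: [0.5182, -0.3069, 0.0326]
tool_rot: [180.0, -0.0, -1.0]
force: [-0.1, -0.1, -0.1]
grip_width: 0.0698
```

Request:
{"method": "move_arm", "body": {
  "steps": [
    [[0,0,0],0],
    [[0,0,0],0],
    [[0,0,0],0],
    [[0,0,0],0],
    [[0,0,0],0]
  ],
  "hand": 1
}}

```text
time_s: 44.05
tool_pos: [0.5185, -0.307, 0.0331]
tool_rot: [180.0, -0.0, -1.0]
force: [-0.6, 0.8, 4.3]
grip_width: 0.0514
```

Request:
{"method": "move_arm", "body": {
  "steps": [
    [[0,0,-0.008],0],
    [[0,0,-0.025],0],
    [[0,0,-0.045],0],
    [[0,0,-0.062],0],
    [[-0.002,-0.01,-0.074],0],
    [[-0.0055,-0.032,-0.076],0],
    [[-0.0115,-0.066,-0.076],0],
    [[-0.017,-0.1,-0.076],0],
    [[-0.023,-0.134,-0.076],0],
    [[-0.029,-0.168,-0.076],0],
    [[-0.035,-0.202,-0.076],0],
    [[-0.0405,-0.236,-0.076],0],
    [[-0.0465,-0.27,-0.076],0],
    [[-0.0505,-0.294,-0.074],0],
    [[-0.0525,-0.306,-0.068],0],
    [[-0.0532,-0.3094,-0.058],0],
    [[-0.0532,-0.3094,-0.047],0],
    [[-0.0532,-0.3094,-0.038],0],
    [[-0.0532,-0.3094,-0.033],0],
    [[-0.0532,-0.3094,-0.031],0]
  ]
}}

```text
time_s: 46.55
tool_pos: [0.4701, 0.0028, 0.0631]
tool_rot: [-180.0, 0.0, -1.0]
force: [0.3, 0.8, -3.1]
grip_width: 0.0517
```

Request:
{"method": "move_arm", "body": {
  "steps": [
    [[0,0,0.001],0],
    [[0,0,0.002],0],
    [[0,0,0.003],0],
    [[0,0,0.004],0],
    [[0,0,0.005],0],
    [[0,0,0.005],0]
  ]
}}

```text
time_s: 47.3
tool_pos: [0.4705, 0.0032, 0.0591]
tool_rot: [180.0, -0.0, -1.0]
force: [-1.1, 0.5, 3.0]
grip_width: 0.0515
```

Request:
{"method": "move_arm", "body": {
  "steps": [
    [[0,0,0],0],
    [[0,0,0],0],
    [[0,0,0],0],
    [[0,0,-0.01],0],
    [[0,0,-0.035],0],
    [[0,0,-0.065],0],
    [[0.001,0.01,-0.085],0],
    [[0.004,0.035,-0.085],0],
    [[0.009,0.075,-0.085],0],
    [[0.014,0.115,-0.085],0],
    [[0.019,0.155,-0.085],0],
    [[0.0235,0.195,-0.085],0],
    [[0.0285,0.235,-0.085],0],
    [[0.0335,0.275,-0.085],0],
    [[0.0385,0.315,-0.085],0],
    [[0.0425,0.35,-0.085],0],
    [[0.0465,0.38,-0.085],0],
    [[0.048,0.394,-0.085],0],
    [[0.0484,0.3974,-0.083],0],
    [[0.0484,0.3974,-0.075],0]
  ],
  "hand": -0.6
}}

```text
time_s: 49.8
tool_pos: [0.5124, -0.394, 0.1339]
tool_rot: [-180.0, -0.1, -0.9]
force: [-0.6, 1.5, 0.3]
grip_width: 0.0701
```

Request:
{"method": "move_arm", "body": {
  "steps": [
    [[0,0,0.015],0],
    [[0,0,0.038],0],
    [[0,0,0.06],0],
    [[0,0,0.082],0],
    [[0,0,0.096],0],
    [[0,0,0.1005],0],
    [[0,0,0.1005],0]
  ]
}}

```text
time_s: 50.68
tool_pos: [0.5119, -0.395, 0.0332]
tool_rot: [180.0, -0.0, -1.0]
force: [0.1, -0.2, -0.7]
grip_width: 0.0698
```

Request:
{"method": "move_arm", "body": {
  "steps": [
    [[0,0,0],0],
    [[0,0,0],0],
    [[0,0,0],0],
    [[0,0,0],0],
    [[0,0,0],0]
  ],
  "hand": 1
}}

```text
time_s: 51.3
tool_pos: [0.5121, -0.395, 0.0337]
tool_rot: [180.0, -0.0, -1.0]
force: [-1.0, 1.7, 3.9]
grip_width: 0.0521
```

Request:
{"method": "move_arm", "body": {
  "steps": [
    [[0,0,-0.008],0],
    [[0,0,-0.025],0],
    [[0,0,-0.045],0],
    [[0,0,-0.062],0],
    [[-0.0015,-0.01,-0.074],0],
    [[-0.005,-0.032,-0.076],0],
    [[-0.01,-0.066,-0.076],0],
    [[-0.0155,-0.1,-0.076],0],
    [[-0.0205,-0.134,-0.076],0],
    [[-0.026,-0.168,-0.076],0],
    [[-0.031,-0.202,-0.076],0],
    [[-0.0365,-0.236,-0.076],0],
    [[-0.0415,-0.27,-0.076],0],
    [[-0.0455,-0.294,-0.074],0],
    [[-0.0472,-0.306,-0.068],0],
    [[-0.0477,-0.3096,-0.058],0],
    [[-0.0477,-0.3096,-0.047],0],
    [[-0.0477,-0.3096,-0.038],0],
    [[-0.0477,-0.3096,-0.033],0],
    [[-0.0477,-0.3096,-0.031],0]
  ]
}}

```text
time_s: 53.8
tool_pos: [0.4692, -0.085, 0.0636]
tool_rot: [-180.0, 0.0, -1.0]
force: [0.5, 0.9, -1.1]
grip_width: 0.052
```

Request:
{"method": "move_arm", "body": {
  "steps": [
    [[0,0,0.001],0],
    [[0,0,0.002],0],
    [[0,0,0.003],0],
    [[0,0,0.004],0],
    [[0,0,0.005],0],
    [[0,0,0.005],0]
  ]
}}

```text
time_s: 54.55
tool_pos: [0.4696, -0.0847, 0.0596]
tool_rot: [180.0, -0.0, -1.0]
force: [-2.2, 1.0, 3.4]
grip_width: 0.0519
```

Contact felt. I release, retreat up and to the right, and check.

Request:
{"method": "move_arm", "body": {
  "steps": [
    [[0,0,0],0],
    [[0,0,0],0],
    [[0,0,0],0],
    [[0,0,-0.01],0],
    [[0,0,-0.035],0],
    [[0,0,-0.065],0],
    [[0,0.01,-0.09],0],
    [[0,0.035,-0.11],0],
    [[0,0.075,-0.13],0],
    [[0,0.115,-0.14],0],
    [[0,0.155,-0.14],0],
    [[0,0.195,-0.14],0],
    [[0,0.235,-0.14],0],
    [[0,0.275,-0.14],0],
    [[0,0.3,-0.14],0],
    [[0,0.31,-0.14],0],
    [[0,0.31,-0.14],0]
  ],
  "hand": -0.6
}}

```text
time_s: 56.68
tool_pos: [0.4643, -0.394, 0.1991]
tool_rot: [-180.0, -0.0, -1.0]
force: [0.1, 1.2, 1.1]
grip_width: 0.0697
```

Run:
```python
from h import *
for n in('scene','top'):
    im,d=env.read_camera(n);W=world(n,d);g=im.astype(int).sum(-1)/3
    if n=='scene': save(cv2.resize(im[170:400,90:490],(800,460)),'f1.png')
    def box(x0,x1,y0,y1,z0,z1): return (W[...,0]>x0)&(W[...,0]<x1)&(W[...,1]>y0)&(W[...,1]<y1)&(W[...,2]>z0)&(W[...,2]<z1)
    for q,z,xr,yr in(('sq',.128,(.43,.51),(-.13,-.04)),('rd',.128,(.43,.51),(-.04,.05)),('sl',.13,(.43,.51),(.05,.14)),('tub',.07,(.46,.56),(.27,.37))):
        P=W[box(*xr,*yr,z,z+.02)&(g<120)];print(n,q,len(P) and (mar(P),np.nanmedian(P[:,2]).round(4)))
```

```text
scene sq ((array([471.3, -83.8]), array([45.1, 42.1]), 25.03), np.float64(0.132))
scene rd ((array([472.5,   4.7]), array([47.4, 43.4]), 5.32), np.float64(0.1337))
scene sl ((array([474.1,  92.3]), array([32.2, 34.2]), -13.08), np.float64(0.1375))
scene tub ((array([510.9, 318.4]), array([52.4, 53.1]), 44.11), np.float64(0.0797))
top sq ((array([466.3, -85.7]), array([40.8, 42. ]), 44.43), np.float64(0.1313))
top rd ((array([467.2,   2.4]), array([45.4, 44.7]), -34.64), np.float64(0.1336))
top sl ((array([470. ,  90.3]), array([33.1, 32.1]), -0.96), np.float64(0.1372))
top tub ((array([503.4, 318.3]), array([50.2, 49.5]), 44.73), np.float64(0.0789))
```

View pics/f1.png

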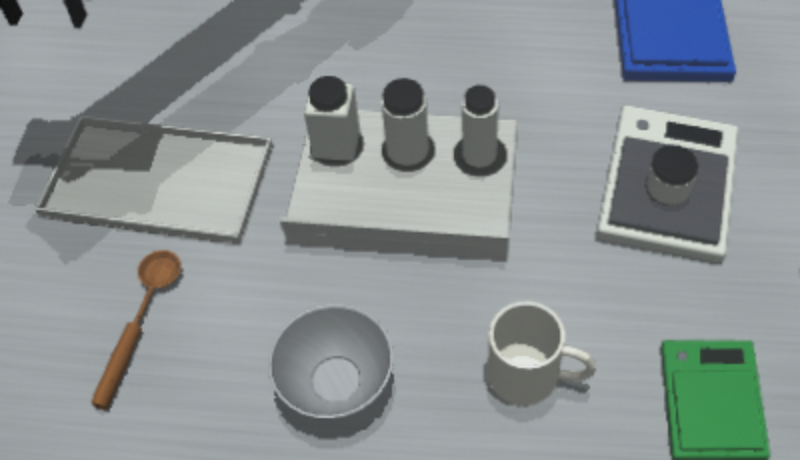

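All jars are back on their discs within about 1.5 mm of their starting positions. The tub is on the scale, and the mug, bowl and spoon are untouched.

```bash
python3 -c "
from cell import env
print(env.sign_off())"
```

```text
the job is handed in; nothing more can be done
None
```

The job is done and handed in, at about 57 s on the robot's clock. The three tall jars went onto the tray, the tub went onto the large white scale, and each jar went back to its own disc.

**Final positions:** By both cameras, every jar is upright and within about 1.5 mm of where it started. The tub is about 2–3 mm from the plate's centre. The mug, bowl and spoon look undisturbed.

**Forces:** Each set-down was lowered slowly to a light contact. The wrist force stayed within about 5 N at every reading.

**Disagreements:**
- The two cameras differed by about 5 mm in x, so I averaged them and corrected slightly using the gripper's known pose.
- The gripper appeared about 30 mm higher in the images than the stated tool geometry. I set the grasp heights from the camera depth, and the measured grip widths (about 52, 52, 42 and 53 mm) matched the jars and the tub.

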